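# Switch a lockable diverter valve over to its middle click position

## Robot

A 6-joint arm with a two-finger parallel gripper is mounted at the origin on the work surface. World frame = base frame: x ahead of the robot, y to its left, z up, the work surface at z = 0. Lengths are in mm, angles in degrees, forces in N, time in s.
With the tool pointing down it reaches from about 300 to 850 mm from the base axis. Payload 4.2 kg.
Tool frame: the origin (TCP) lies on the centre line of the jaws, within the pads' length; the fingertips stand env.nose_length ahead of it and the grasp point (between the pads) lies 2 mm behind it (env.nose_length is the distance from the TCP to the fingertips, in mm); z points along the fingers, y is the direction in which the jaws open and shut (so a half turn about z gives the same grasp; the last joint's range is limited). The gripper opens to 91 mm and grips with 3 to 60 N. Pads are 32 mm wide; open, the fingers measure 118 mm over their backs; the gripper's body (76 mm by 178 mm) begins 60 mm behind the grasp point.
Start: joints at [-74.599, 18.312, 89.639, -0, 72.044, -1.146], TCP at [163.764, -551.201, 230.976] pointing down, gripper open.
Joint ranges: [-177.97, 177.97], [-48.28, 115.42], [12.27, 149.76], [-77.06, 257.06], [2.81, 150.46], [-146.56, 146.56]. Speed limits (degrees/s): [147.25, 147.25, 180, 180, 180, 180].

## Interface

Orientations are given as [roll, pitch, yaw] about the fixed x, y, z axes, in that order (R = Rz(yaw) Ry(pitch) Rx(roll)).
In Python, from workcell import env gives the robot as it stands. The module is installed in compiled form; this text tells all that it offers.
- The arm moves only by the tool jog_arm, never from a script. Its argument "deltas" is a list that holds one entry, the list of rows, each a list of 5 numbers: the shift along the tool's x, y, z in m, then the turn about the tool's z in degrees, then the finger opening in m, from 0 to 0.0912. A call has 1 to 20 rows; each row is the pose to reach, as a shift and turn from the pose commanded when the call began, along the tool's axes at that moment; what a row does not reach only later rows make up. A row lasts 1/12 s, in which the tool goes at most 41.7 mm and 7.16 degrees, less where a joint would pass 70% of its speed; a pose out of reach is approached as far as the arm can. A call with a gripper value outside its range is refused whole. The fingers move at their own pace and stop on an object; "grip_force" is the grip in N (left out, the last holds). Time passes only in rows, so rows that repeat a pose let the fingers close. It gives the time, the measured TCP pose, the force and the opening at its end, in the units of the state.
- env.state(): the state, without advancing time (a new reading comes with each control period).
- env.grab_frame(name): name is "scene" or "top" or "wrist"; returns the picture (384x512x3 uint8, red, green, blue); there is no depth.
- env.camera_params(name): a dict with "fx", "fy", "cx", "cy" (pixels), "k1" (the pictures are not rectified: a ray, as slopes to the right and down, at radius r is drawn at 1 + k1 r^2 times it, then the intrinsics apply), "xyz" and "orientation" of the camera in the world. Camera axes: x right, y down, z forward; pixel columns grow to the right and rows downward; lengths in mm; the calibration is good to about 2 mm. A picture is of the moment at which its call begins: read the wrist's pose just before it. camera_params takes no time and is no camera call; for the wrist camera it gives the pose at the moment of the call.
- env.job_done(): hands the job in, once; it reports no verdict.
Trained networks look in the newest picture that a camera, given by its name, has taken for a name from the list of things; names that differ only in an ending like _2 or _b are one class to them, and where a whole thing is asked for, a point or a joint stands for the part that bears it (a point fixed in the world has none). Each returns a list of dicts, best first, with "conf" (0 to 1); they miss things now and then, are a little off and sometimes report something else, mostly with a low value. They report only what shows in the picture. A call takes as long as a camera call. They do not tell look-alikes from the thing itself.
- env.look_for(camera, label): "xyz" ([x, y, z] in mm, in world coordinates, good to about 4 mm: the middle of the surface that is visible of it).
The state is a dict: "time_s": time; "qpos": joint angles; "qvel": joint speeds; "effort": joint torques, N m; "ee_pos": TCP position; "ee_rot": TCP orientation; "force": force on the tool from outside, world axes, zero at the start; "torque": the same for the moment, N m; "gripper_width": finger opening in mm.
Only numpy, scipy, OpenCV 4.12 (cv2) and the standard library are available. Lean on these libraries where they do the work, as an engineer would, in place of code of your own. Each camera call takes 0.05 s, during which the arm holds its last target.

## Task

Switch the diverter valve on the bench over to its middle position: draw its lock plate all the way back, push the selector lever until it clicks out of its present end position into the middle one, without letting it go on towards the third, then push the lock plate fully home again. Leave the regulator's knob and the clear beaker alone, and let go of everything at the end.

Things in the scene. Friction and masses are not known exactly. Their poses are not given: they have to be found in the camera images.
- valve: Diverter valve, the larger of two stations, fixed. Origin: on the table under the selector's turning axis; z up; its -x side (lever, lock plate) faces roughly the robot. Aluminium base plate 270 x 200 x 12 mm, x -210 to +60 mm. White valve body 62 mm square, top 46 mm above the table; white pipe stubs to +y, -y, +x, 22 mm across, tops 40 mm above the table.
- hub (a point): Point on the selector's vertical turning axis at the lever's mid-height, 62.5 mm above the table; axes as valve. The black round hub there is 42 mm across, its top 81 mm above the table.
- lever_grip (a point): Mid-height of the black selector lever, 85 mm out from the turning axis; its -x axis points outwards along the lever. The lever is a level bar 14 mm wide, 24 mm tall (50 to 74 mm above the table), reaching 100 mm from the axis. A steel pin under it, 80 mm from the axis, runs down into the lock plate's slots.
- selector (a joint): Lever angle (rad, counter-clockwise from above +). Sprung click positions -0.8, 0 (middle, lever along the valve's -x) and +0.8; stops at +-0.88. Starts near -0.8 (lever tip to the valve's +y). About half-way between positions it tips over and snaps on by itself to the next position and stays. Takes about 6 N sideways at 85 mm. Blocked while the lock plate is home.
- lock_tab (a point): Point on the lock plate's upright steel tab, 55 mm above the table. Tab 12 mm thick (valve's x), 34 mm wide (y), rising from the plate (top 26 mm above the table) to 75 mm. When home it is 135 mm from the turning axis, on the -x side. The lock plate is a flat steel comb with three slots, sliding along the valve's x under the lever.
- lock (a joint): Travel of the lock plate (m): 0 fully home (lever pin held in a slot), growing as it is drawn back from the hub (valve's -x) to its stop at 0.05. The lever is free from 0.043. Friction about 2.5 N; it stays where left. It goes home only with the lever in a click position.
- reg_knob (a joint): Bystander: black bar knob on the smaller station (regulator, base plate 170 x 130 mm, round gauge). Angle in rad, starts at 0; leave it.
- beaker_mid (a point): Bystander: middle of an empty clear beaker, 62 mm across and 85 mm tall, standing near the diverter valve's +y side. Leave it standing where it is.
Things that resemble listed ones, but are neither listed nor needed, are in the scene too. What is shaped like the part that bears reg_knob but yellow is not meant.

How it is judged:
By the outcome, as a careful person would: the job done as asked, in the order asked, and still so for the second after the job is handed in, with the robot touching nothing.
It also fails if it takes over 58 s, if anything falls off the work surface, if the arm or the gripper's body presses on something with over 40 N, if the wrist force passes 120 N, or if a joint passes its speed limit or range.

## Working session

There is one attempt and no reset: what is moved stays moved. The work goes in short steps, Python scripts to look and compute and a tool call to move; the robot and the scene stay as the last step left them, time stands still between calls to the robot, and variables do not carry over. Pictures are saved under pics/ and viewed, and the job is handed in when it is done.

Besides the shell and the picture viewer there is one more tool, called after "Emit:" as a command line: name --argument value ..., lists and objects as JSON in quotes. jog_arm: Moves the arm, as the interface text tells. Its arguments: {"type":"object","properties":{"deltas":{"type":"array"},"grip_force":{"type":"number"}},"required":["deltas"]}

```bash
mkdir -p pics
cat > h.py <<'E'
from workcell import env
import numpy as np, cv2
from scipy.spatial.transform import Rotation as R
def save(cam,name,crop=None,scale=1.5):
    p=env.camera_params(cam); im=env.grab_frame(cam)
    np.savez(f'pics/{name}.npz',im=im,**{k:np.array(v) for k,v in p.items()})
    o=im[:,:,::-1]
    if crop: o=o[crop[1]:crop[3],crop[0]:crop[2]]
    o=cv2.resize(o,None,fx=scale,fy=scale,interpolation=cv2.INTER_CUBIC)
    cv2.imwrite(f'pics/{name}.png',o); return p
def Rot(o): return R.from_euler('xyz',o,degrees=True).as_matrix()
def proj(p,X):
    c=(np.atleast_2d(X)-np.array(p['xyz']))@Rot(p['orientation'])
    s=c[:,:2]/c[:,2:]; r2=(s**2).sum(1,keepdims=True); s=s*(1+p['k1']*r2)
    return s*[p['fx'],p['fy']]+[p['cx'],p['cy']]
def unproj(p,uv,z):
    d=(np.atleast_2d(uv)-[p['cx'],p['cy']])/[p['fx'],p['fy']]; s=d.copy()
    for _ in range(20): s=d/(1+p['k1']*(s**2).sum(1,keepdims=True))
    v=np.c_[s,np.ones(len(s))]@Rot(p['orientation']).T; o=np.array(p['xyz'])
    return o+v*((z-o[2])/v[:,2:])
E
python3 - <<'E'
from h import *
for c in('scene','top'):
    p=save(c,c+'0'); print(c,p)
    for l in('valve','hub','lever_grip','lock_tab','reg_knob','beaker_mid'):
        print(l,[(np.round(d['xyz']).tolist(),round(d['conf'],2),proj(p,d['xyz']).round().tolist()) for d in env.look_for(c,l)])
print(env.state(),env.nose_length)
E
```

```text
scene {'fx': 428.15314674490185, 'fy': 428.15314674490185, 'cx': 248.2137760590774, 'cy': 193.37871946360352, 'k1': 0.004287542413198337, 'xyz': array([1081.0518703 , -616.76076826, 1111.97791412]), 'orientation': array([-137.71067273,    0.35042631,   33.44023728])}
valve [([587.0, -189.0, 20.0], 0.83, [[189.0, 287.0]]), ([555.0, -197.0, 26.0], 0.44, [[178.0, 283.0]])]
hub [([584.0, -190.0, 20.0], 0.59, [[188.0, 287.0]]), ([638.0, -148.0, 76.0], 0.39, [[210.0, 275.0]])]
lever_grip [([635.0, -148.0, 75.0], 0.65, [[210.0, 275.0]])]
lock_tab [([553.0, -198.0, 26.0], 0.62, [[178.0, 283.0]])]
reg_knob [([671.0, 202.0, 71.0], 0.72, [[284.0, 202.0]])]
beaker_mid [([554.0, -200.0, 26.0], 0.57, [[178.0, 284.0]]), ([615.0, 2.0, 50.0], 0.55, [[235.0, 240.0]])]
top {'fx': 495.26547566565006, 'fy': 495.26547566565006, 'cx': 250.58058072827532, 'cy': 191.74826002890322, 'k1': 0.005476801296190651, 'xyz': array([ 412.79879443,  165.31169384, 1802.65374262]), 'orientation': array([-1.75101478e+02, -8.02930982e-02, -9.02909150e+01])}
valve [([570.0, -175.0, 12.0], 0.64, [[343.0, 190.0]])]
hub [([570
[... 333 characters left out ...]
12.0, 2.0, 8.0], 0.83, [[294.0, 179.0]])]
{'time_s': 0.7, 'qpos': array([-7.45975868e+01,  1.83115980e+01,  8.96388595e+01, -2.02283875e-03,
        7.20436812e+01, -1.14613036e+00]), 'qvel': array([-0.03390513,  0.02508217,  0.00479088, -0.00857448,  0.01263804,
       -0.08054058]), 'effort': array([ 1.00579932e-04, -4.12228668e+01, -2.32191789e+01,  7.31967785e-02,
        3.76710005e-02, -2.08763225e-05]), 'ee_pos': array([ 163.76884608, -551.20281671,  230.97991057]), 'ee_rot': array([1.79994178e+02, 2.04122922e-03, 1.65491670e+01]), 'force': array([ 0.49872988,  0.78386456, -0.41028105]), 'torque': array([-0.01183   , -0.00839359, -0.00611363]), 'gripper_width': 91.18481286642589} 17.0
```

View pics/scene0.png

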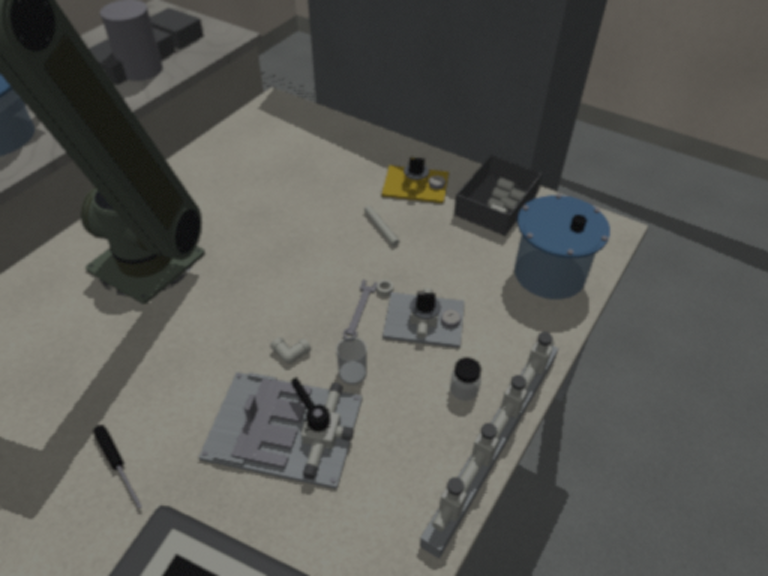

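View pics/top0.png

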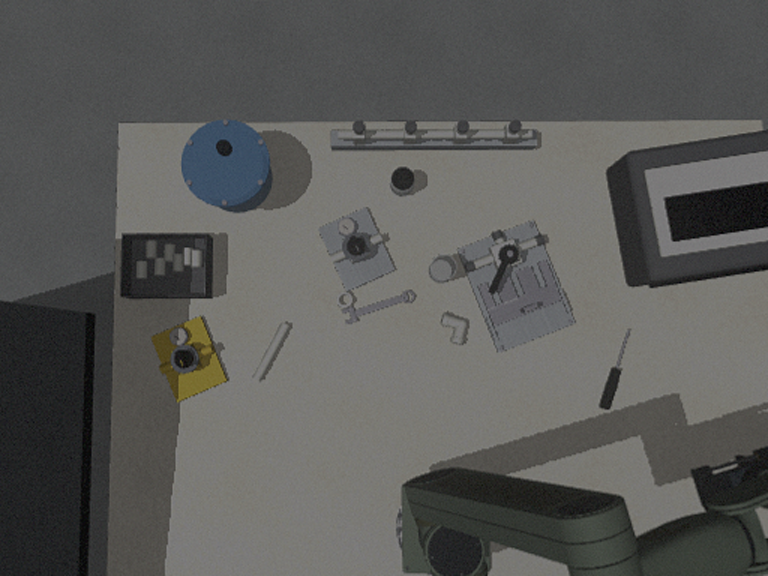

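Run:
```python
import cv2,numpy as np
a=np.load('pics/scene0.npz')['im'][:,:,::-1];b=np.load('pics/top0.npz')['im'][:,:,::-1]
cv2.imwrite('pics/sc.png',cv2.resize(a[220:340,120:280],None,fx=5,fy=5,interpolation=cv2.INTER_CUBIC))
cv2.imwrite('pics/tc.png',cv2.resize(b[130:250,280:400],None,fx=5,fy=5,interpolation=cv2.INTER_CUBIC))
```

```text
(no output)
```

View pics/sc.png

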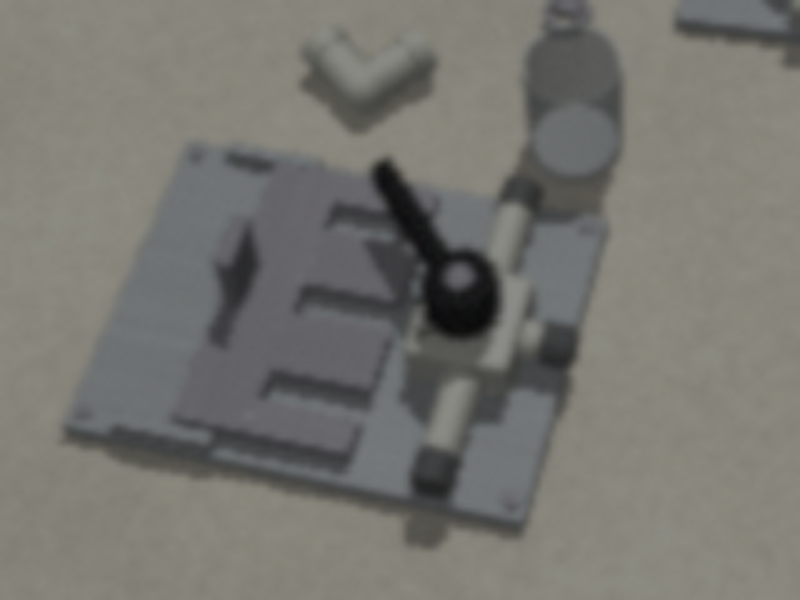

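View pics/tc.png

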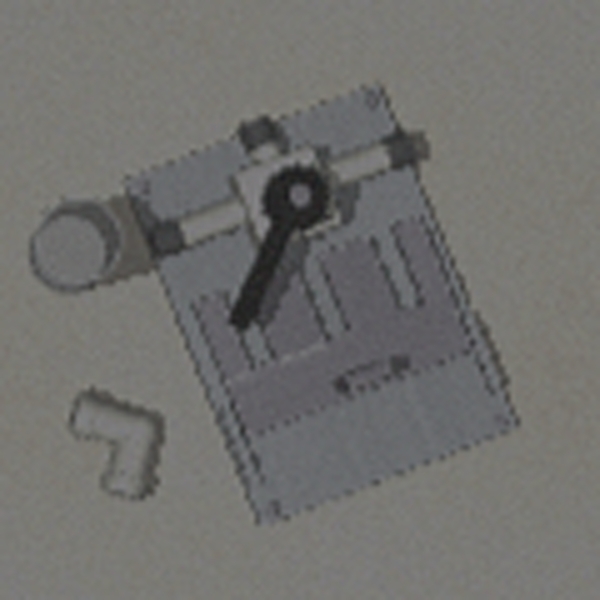

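The only candidate for the diverter valve is the grey plate at scene (188,287) / top (343,190). It is the larger station and carries the comb plate, the lever and the three stubs. Look-alikes:
- The grey regulator at scene (284,213) / top (237,163) is the bystander.
- The yellow regulator at scene (277,122) is a decoy.
- The row of four small valves on the rail is at scene (325,290).

In the crops the lever tip points to +y and the lock tab is at top (354,204). The beaker is at top (295,179), next to the +y stub. Next I fit the valve's pose to the plate corners.

Run:
```python
from h import *
from scipy.optimize import least_squares
L=lambda n:{k:v for k,v in np.load(f'pics/{n}.npz').items()}
s,t=L('scene0'),L('top0')
C=np.array([[-210,100,12],[60,100,12],[60,-100,12],[-210,-100,12]])
us=np.array([[190,148],[607,225],[522,533],[65,432]])/5+[120,220]
ut=np.array([[262,525],[128,180],[378,85],[520,425]])/5+[280,130]
W=lambda q,X:np.c_[X[:,0]*np.cos(q[2])-X[:,1]*np.sin(q[2])+q[0],X[:,0]*np.sin(q[2])+X[:,1]*np.cos(q[2])+q[1],X[:,2]]
for nm,l in(('s',[(s,us)]),('t',[(t,ut)]),('both',[(s,us),(t,ut)])):
    f=lambda q:np.concatenate([(proj(p,W(q,C))-u).ravel() for p,u in l])
    r=least_squares(f,[640,-150,-.35]);q=r.x;print(nm,q[:2].round(1),np.degrees(q[2]).round(2),r.fun.round(1))
for a,d in(('hubtop',[0,0,81]),('levtip0.8',[-100*np.cos(.8),100*np.sin(.8),62]),('tabtop',[-135,0,75]),('tab',[-135,0,55]),('beak',[0,0,0])):
    w=W(q,np.array([d],float));print(a,w.round(1),(5*(proj(s,w)-[120,220])).round(),(5*(proj(t,w)-[280,130])).round())
# beaker top rim centre
print('beak',unproj(s,np.array([[576,140]])/5+[120,220],85),unproj(t,np.array([[72,247]])/5+[280,130],85))
```

```text
s [ 648.8 -154.1] 20.61 [-0.3 -0.6  0.7  0.1  0.6  0.  -1.1  0.2]
t [ 639.2 -151.8] 20.73 [ 0.2  0.3 -0.5 -0.1  0.3 -0.6 -0.   0.4]
both [ 644.6 -152.9] 20.66 [-1.1 -1.5 -0.2 -0.8 -0.3 -1.2 -1.9 -0.8  0.4 -1.2 -0.2 -1.6  0.6 -2.
  0.2 -1.1]
hubtop [[ 644.6 -152.9   81. ]] [[456. 282.]] [[302. 187.]]
levtip0.8 [[ 554.1 -110.4   62. ]] [[378. 173.]] [[239. 318.]]
tabtop [[ 518.3 -200.6   75. ]] [[227. 243.]] [[372. 367.]]
tab [[ 518.3 -200.6   55. ]] [[233. 262.]] [[366. 369.]]
beak [[ 644.6 -152.9    0. ]] [[466. 356.]] [[282. 202.]]
beak [[647.59679265 -40.41757841  85.        ]] [[602.47265199   9.0713164   85.        ]]
```

Emit:
jog_arm --deltas '[[[0.03, -0.016, -0.01, -5, 0.09], [0.065, -0.035, -0.02, -11, 0.09], [0.1, -0.053, -0.03, -18, 0.09], [0.135, -0.072, -0.03, -25, 0.09], [0.17, -0.09, -0.03, -32, 0.09], [0.205, -0.109, -0.03, -39, 0.09], [0.24, -0.128, -0.03, -46, 0.09], [0.275, -0.147, -0.03, -53, 0.09], [0.31, -0.165, -0.03, -60, 0.09], [0.345, -0.184, -0.03, -67, 0.09], [0.38, -0.202, -0.03, -74, 0.09], [0.41, -0.218, -0.03, -81, 0.09], [0.434, -0.231, -0.03, -88, 0.09], [0.434, -0.231, -0.03, -94, 0.09], [0.434, -0.231, -0.03, -94, 0.09], [0.434, -0.231, -0.03, -94, 0.09]]]'

```text
time_s: 2.03
ee_pos: [513.9, -206.0, 260.9]
ee_rot: [-180.0, 0.0, 110.4]
force: [-0.2, 0.2, 0.6]
gripper_width: 89.8
```

Run:
```python
from h import *
p=save('wrist','w1'); print(p)
for l in('hub','lever_grip','lock_tab'):
    print(l,[(np.round(d['xyz']).tolist(),round(d['conf'],2),proj(p,d['xyz']).round().tolist()) for d in env.look_for('wrist',l)])
s=env.state();print(s['ee_pos'],s['ee_rot'],s['time_s'],s['qpos'])
```

```text
{'fx': 302.5737982201022, 'fy': 302.5737982201022, 'cx': 254.00284877425847, 'cy': 194.35101329416057, 'k1': -0.02352382839437103, 'xyz': array([ 485.9880891 , -129.38869772,  415.39731408]), 'orientation': array([ 1.63204276e+02, -2.35950855e-02,  2.04090716e+01])}
hub [([568.0, -165.0, 22.0], 0.78, [[304.0, 153.0]])]
lever_grip [([623.0, -138.0, 74.0], 0.65, [[364.0, 154.0]])]
lock_tab [([545.0, -179.0, 26.0], 0.89, [[283.0, 157.0]])]
[ 513.4393834  -206.86630111  261.11527931] [1.79996808e+02 1.49429380e-02 1.10392098e+02] 2.2333 [-2.31300965e+01  1.53573132e+01  8.94869558e+01 -8.93564221e-03
  7.51431262e+01 -4.35199044e+01]
```

View pics/w1.png

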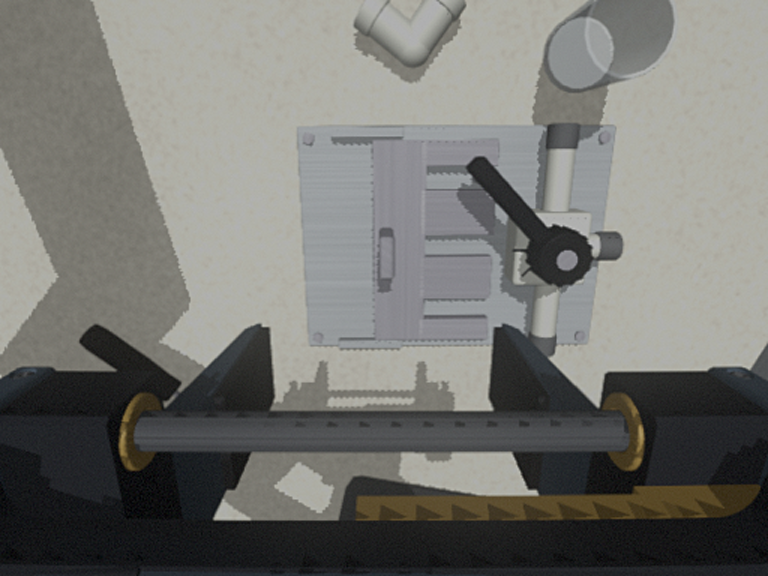

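The wrist view shows the valve clearly. At 1.5x scale the plate corners are at (298,127), (616,125), (590,346) and (309,347), the hub top is near (567,260), and the tab is near (387,256).

Run:
```python
from h import *
from scipy.optimize import least_squares
L=lambda n:{k:v for k,v in np.load(f'pics/{n}.npz').items()}
p=L('w1')
C=np.array([[-210,100,12],[60,100,12],[60,-100,12],[-210,-100,12]])
u=np.array([[298,127],[616,125],[590,346],[309,347]])/1.5
W=lambda q,X:np.c_[X[:,0]*np.cos(q[2])-X[:,1]*np.sin(q[2])+q[0],X[:,0]*np.sin(q[2])+X[:,1]*np.cos(q[2])+q[1],X[:,2]]
r=least_squares(lambda q:(proj(p,W(q,C))-u).ravel(),[640,-150,-.35]);q=r.x;print(q[:2].round(1),np.degrees(q[2]).round(2),r.fun.round(1))
im=cv2.resize(p['im'][:,:,::-1],None,fx=4,fy=4,interpolation=cv2.INTER_CUBIC)
def dr(X,c):
    k=(4*proj(p,W(q,np.array(X,float)))+1.5).round().astype(int); cv2.polylines(im,[k],True,c,1)
dr(C,(0,255,0))
dr([[-141,17,75],[-129,17,75],[-129,-17,75],[-141,-17,75]],(0,0,255))
dr([[-141,17,26],[-129,17,26],[-129,-17,26],[-141,-17,26]],(255,0,0))
a=np.linspace(0,6.28,40);dr(np.c_[21*np.cos(a),21*np.sin(a),0*a+81],(0,255,255))
o=np.array([-np.cos(.8),np.sin(.8)]);n=np.array([o[1],-o[0]])
dr([[*(o*r_+n*w),74] for r_,w in((20,7),(100,7),(100,-7),(20,-7))],(0,255,255))
cv2.imwrite('pics/w1o.png',im[300:950,750:1680][:, :][:600*1].copy() if 0 else cv2.resize(im[300:950,750:1680],(800,559)))
```

```text
[ 644.2 -151.7] 20.86 [-0.6  0.2  1.   0.4 -0.8 -0.8  0.4  0. ]
```

View pics/w1o.png

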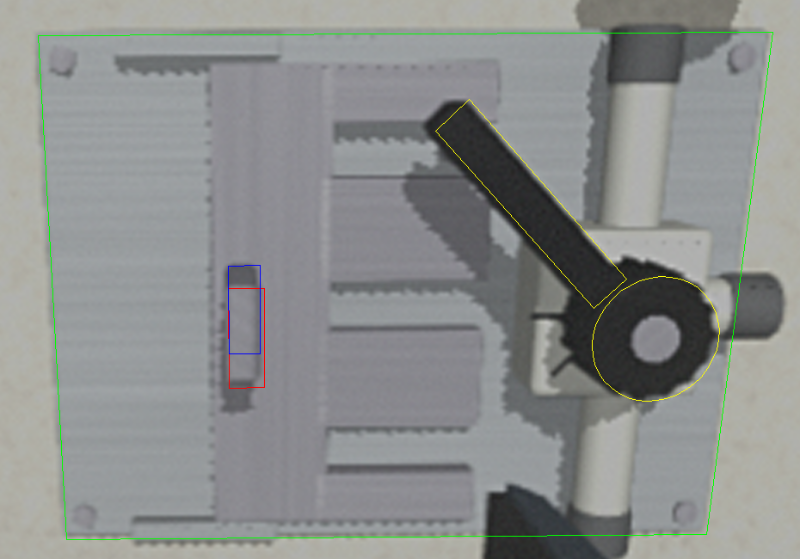

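Emit:
jog_arm --deltas '[[[0.003, 0.003, 0.03, -0.4, 0.07], [0.005, 0.0057, 0.06, -0.4, 0.07], [0.005, 0.0057, 0.09, -0.4, 0.07], [0.005, 0.0057, 0.12, -0.4, 0.07], [0.005, 0.0057, 0.15, -0.4, 0.07], [0.005, 0.0057, 0.175, -0.4, 0.07], [0.005, 0.0057, 0.195, -0.4, 0.07], [0.005, 0.0057, 0.206, -0.4, 0.07], [0.005, 0.0057, 0.206, -0.4, 0.07], [0.005, 0.0057, 0.206, -0.4, 0.07]]]' --grip_force 25

```text
time_s: 3.07
ee_pos: [517.3, -200.0, 54.9]
ee_rot: [-180.0, -0.0, 110.9]
force: [-0.1, -0.4, 0.8]
gripper_width: 70.2
```

Run:
```python
from h import *
p=save('wrist','w2'); 
s=env.state();print(s['ee_pos'],s['ee_rot'],s['time_s'],s['force'],s['gripper_width'])
```

```text
[ 517.93997398 -200.15415106   55.65324941] [1.79949549e+02 5.25721055e-02 1.10874417e+02] 3.1167 [ 0.42003477 -0.05390382  0.88643067] 69.6632915516862
```

View pics/w2.png

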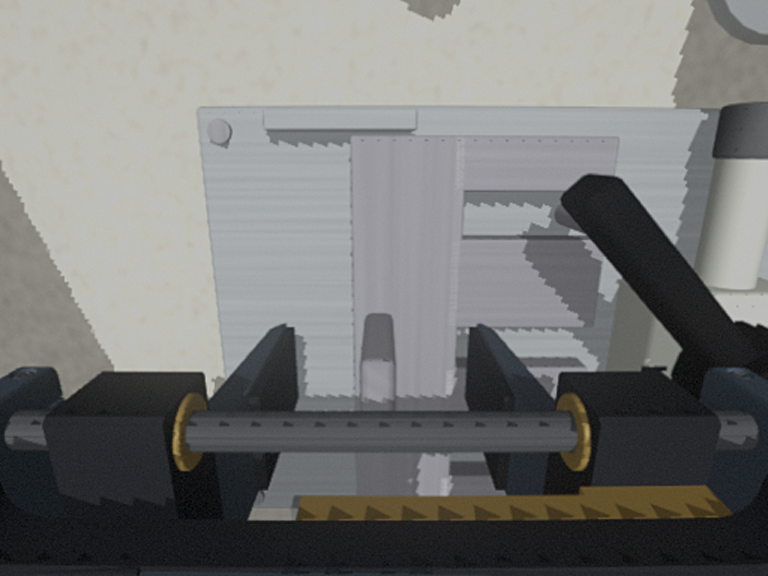

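The tab, at (378,345), is centred between the jaws. I'll close on it.

Emit:
jog_arm --deltas '[[[0, 0, 0, 0, 0.04], [0, 0, 0, 0, 0.02], [0, 0, 0, 0, 0.01], [0, 0, 0, 0, 0.0], [0, 0, 0, 0, 0.0], [0, 0, 0, 0, 0.0], [0, 0, 0, 0, 0.0], [0, 0, 0, 0, 0.0], [0, 0, 0, 0, 0.0]]]' --grip_force 25

```text
time_s: 3.87
ee_pos: [516.3, -199.8, 54.8]
ee_rot: [-179.8, -0.0, 111.0]
force: [-10.4, -8.7, 6.1]
gripper_width: 13.2
```

Emit:
jog_arm --deltas '[[[0, -0.006, 0, 0, 0.0], [0, -0.012, 0, 0, 0.0], [0, -0.018, 0, 0, 0.0], [0, -0.024, 0, 0, 0.0], [0, -0.03, 0, 0, 0.0], [0, -0.036, 0, 0, 0.0], [0, -0.041, 0, 0, 0.0], [0, -0.046, 0, 0, 0.0], [0, -0.049, 0, 0, 0.0], [0, -0.05, 0, 0, 0.0], [0, -0.05, 0, 0, 0.0], [0, -0.05, 0, 0, 0.0]]]'

```text
time_s: 4.87
ee_pos: [470.2, -217.5, 54.9]
ee_rot: [-179.9, -0.0, 111.0]
force: [-1.8, 0.2, 0.0]
gripper_width: 11.9
```

Run:
```python
from h import *
p=save('wrist','w3'); 
s=env.state();print(s['ee_pos'],s['ee_rot'],s['time_s'],s['force'],s['torque'],s['gripper_width'])
```

```text
[ 470.17615446 -217.47074721   54.90256458] [-1.79910737e+02 -2.42921441e-02  1.10967600e+02] 4.9167 [-1.79017884 -0.66145156  0.02501127] [-0.07490897  0.01553522 -0.40533137] 11.922607226536892
```

View pics/w3.png

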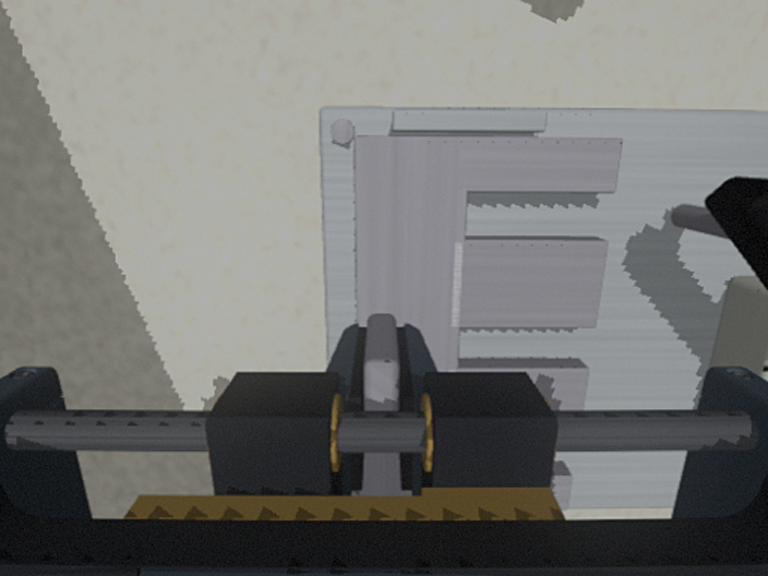

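The plate moved back about 49 mm and the pin is clear of its slot. I'll press gently on to find the stop.

Emit:
jog_arm --deltas '[[[0, -0.001, 0, 0, 0.0], [0, -0.002, 0, 0, 0.0], [0, -0.002, 0, 0, 0.0], [0, -0.002, 0, 0, 0.0]]]'

```text
time_s: 5.25
ee_pos: [469.1, -217.9, 54.9]
ee_rot: [180.0, -0.0, 110.9]
force: [1.0, 2.4, -1.7]
gripper_width: 11.9
```

Emit:
jog_arm --deltas '[[[0, -0.001, 0, 0, 0.0], [0, -0.002, 0, 0, 0.0], [0, -0.002, 0, 0, 0.0], [0, -0.002, 0, 0, 0.0]]]'

```text
time_s: 5.58
ee_pos: [469.1, -218.0, 54.9]
ee_rot: [179.8, 0.0, 110.9]
force: [8.1, 6.3, -5.0]
gripper_width: 12.1
```

The plate is on its stop: force rose to 10 N with no further motion. I'll release, lift, and move above the lever, which sits at about (566,-116).

Emit:
jog_arm --deltas '[[[0, 0.002, 0, 0, 0.02], [0, 0.002, 0, 0, 0.04], [0, 0.002, 0, 0, 0.04], [0, 0.002, 0, 0, 0.04], [0, 0.002, -0.03, 0, 0.04], [0, 0.002, -0.06, 0, 0.04], [0, 0.002, -0.09, 0, 0.04], [0, 0.002, -0.11, 0, 0.04], [0.02, 0.04, -0.11, -7, 0.04], [0.03, 0.07, -0.11, -14, 0.04], [0.045, 0.1, -0.11, -21, 0.04], [0.061, 0.129, -0.11, -28, 0.04], [0.061, 0.129, -0.11, -35, 0.04], [0.061, 0.129, -0.11, -42, 0.04], [0.061, 0.129, -0.11, -44, 0.04], [0.061, 0.129, -0.11, -44, 0.04], [0.061, 0.129, -0.11, -44, 0.04]]]'

```text
time_s: 7.0
ee_pos: [565.6, -115.9, 164.9]
ee_rot: [-180.0, -0.0, 154.9]
force: [0.3, -0.5, -0.4]
gripper_width: 40.0
```

Run:
```python
from h import *
p=save('wrist','w4'); save('top','t4',(280,130,400,250),5)
s=env.state();print(s['ee_pos'],s['ee_rot'],s['time_s'],s['force'],s['qpos'],s['gripper_width'])
print(p['xyz'],proj(p,[[566,-116,74],[642.5,-152,81],s['ee_pos']])*1.5)
```

```text
[ 565.63691395 -115.98282316  165.00421904] [-1.79985600e+02  4.18632281e-03  1.54880606e+02] 7.1 [ 0.06526479  0.13705772 -0.09127911] [-1.27207333e+01  2.13018437e+01  9.51008347e+01 -1.67056666e-02
  6.35963257e+01 -7.75939105e+01] 39.879052107923115
[491.80733098 -81.48292172 319.5082625 ] [[381.0930303  304.1420852 ]
 [380.94139278 439.12649351]
 [380.98366438 379.4080472 ]]
```

View pics/w4.png

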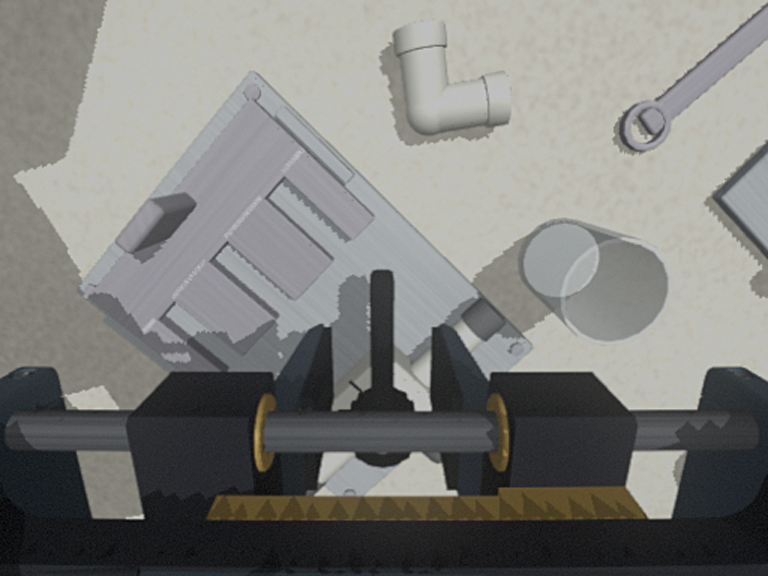

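View pics/t4.png

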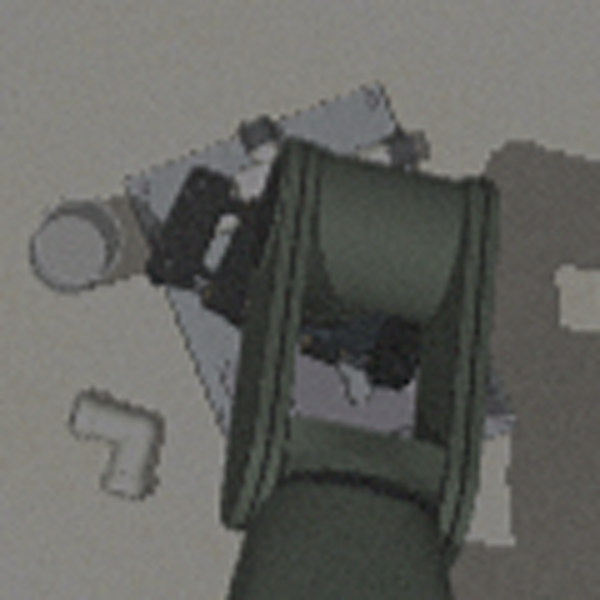

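The lever, at (381,270) to (381,400), is centred between the jaws, and the tab has clearly been drawn back. I'll lower to straddle it.

Emit:
jog_arm --deltas '[[[0, 0, 0.03, 0, 0.04], [0, 0, 0.06, 0, 0.04], [0, 0, 0.085, 0, 0.04], [0, 0, 0.1, 0, 0.04], [0, 0, 0.108, 0, 0.034], [0, 0, 0.108, 0, 0.03], [0, 0, 0.108, 0, 0.03], [0, 0, 0.108, 0, 0.03]]]'

```text
time_s: 7.77
ee_pos: [566.8, -116.1, 58.2]
ee_rot: [180.0, 0.1, 154.9]
force: [0.6, -0.2, -0.0]
gripper_width: 30.4
```

Run:
```python
from h import *
s=env.state();print(s['ee_pos'],s['ee_rot'],s['time_s'],s['force'],s['gripper_width'])
c=np.array([642.5,-152.]);P=s['ee_pos'][:2];v=P-c;print(np.linalg.norm(v),np.degrees(np.arctan2(v[1],v[0])))
y=np.radians(s['ee_rot'][2]);X=np.array([np.cos(y),np.sin(y)]);Y=np.array([np.sin(y),-np.cos(y)])
for a in np.linspace(0,45.84,10)[1:]:
    w=c+R.from_euler('z',a,degrees=True).as_matrix()[:2,:2]@v-P;print(np.round(w@X,1),np.round(w@Y,1),-round(a,1))
```

```text
[ 566.80696845 -116.05253851   58.24434895] [1.79974539e+02 1.48408607e-01 1.54929805e+02] 7.7667 [ 0.58691894 -0.16429961 -0.04733384] 30.38938195238774
83.79531617287189 154.59643757161226
-0.3 -7.4 -5.1
-1.2 -14.8 -10.2
-2.8 -22.1 -15.3
-5.1 -29.2 -20.4
-7.9 -36.1 -25.5
-11.4 -42.7 -30.6
-15.4 -48.9 -35.7
-20.0 -54.8 -40.7
-25.1 -60.3 -45.8
```

Emit:
jog_arm --deltas '[[[-0.0003, -0.0074, 0, -5.1, 0.03], [-0.0012, -0.0148, 0, -10.2, 0.03], [-0.0028, -0.0221, 0, -15.3, 0.03], [-0.005, -0.0292, 0, -20.4, 0.03], [-0.0079, -0.0361, 0, -25.5, 0.03], [-0.0114, -0.0427, 0, -30.6, 0.03], [-0.0114, -0.0427, 0, -30.6, 0.03], [-0.0154, -0.0489, 0, -35.7, 0.03], [-0.0154, -0.0489, 0, -35.7, 0.03], [-0.02, -0.0548, 0, -40.7, 0.03], [-0.02, -0.0548, 0, -40.7, 0.03], [-0.0251, -0.0603, 0, -45.8, 0.03], [-0.0251, -0.0603, 0, -45.8, 0.03], [-0.0251, -0.0603, 0, -45.8, 0.03]]]'

```text
time_s: 8.93
ee_pos: [563.0, -180.6, 57.3]
ee_rot: [180.0, 0.0, -159.5]
force: [-0.9, 0.4, 0.8]
gripper_width: 30.3
```

Run:
```python
from h import *
p=save('wrist','w5')
s=env.state();print(s['ee_pos'],s['ee_rot'],s['time_s'],s['force'],s['gripper_width'])
```

```text
[ 562.86984388 -180.41212905   57.14848805] [ 1.79981093e+02  5.82182147e-04 -1.59491441e+02] 8.9833 [ 0.71551251  0.74203576 -0.84017833] 29.647712457689924
```

View pics/w5.png

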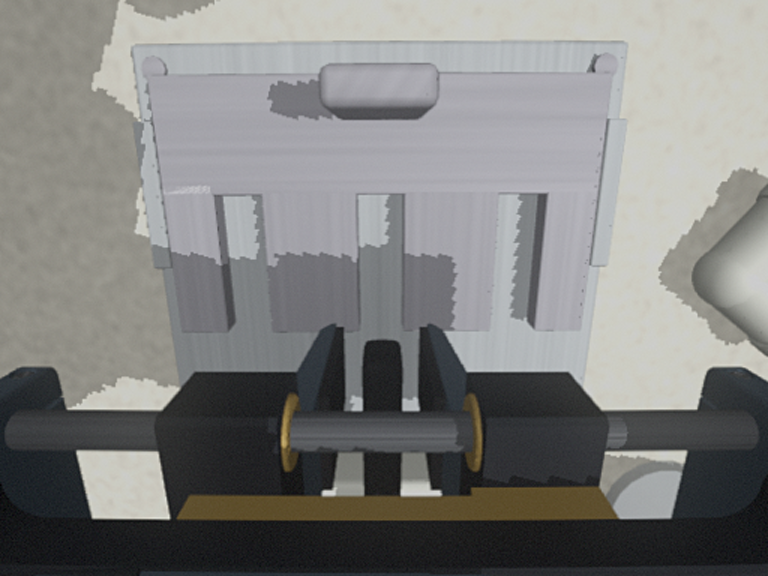

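The lever sits free between the jaws, pointing straight at the middle slot at (380,220). I'll lift and move back over the tab.

Emit:
jog_arm --deltas '[[[0, 0, -0.03, 0, 0.03], [0, 0, -0.06, 0, 0.03], [0, 0, -0.09, 0, 0.03], [0, 0, -0.11, 0, 0.03], [0.01, 0, -0.11, 6, 0.04], [0.02, 0, -0.11, 13, 0.05], [0.03, 0, -0.11, 20, 0.05], [0.045, 0, -0.11, 27, 0.05], [0.06, 0, -0.11, 34, 0.05], [0.075, 0, -0.11, 41, 0.05], [0.09, -0.001, -0.11, 48, 0.05], [0.101, -0.002, -0.11, 55, 0.05], [0.101, -0.002, -0.11, 62, 0.05], [0.101, -0.002, -0.11, 69, 0.05], [0.101, -0.002, -0.11, 76, 0.05], [0.101, -0.002, -0.11, 83, 0.05], [0.101, -0.002, -0.11, 89.7, 0.05], [0.101, -0.002, -0.11, 89.7, 0.05], [0.101, -0.002, -0.11, 89.7, 0.05]]]'

```text
time_s: 10.57
ee_pos: [469.1, -218.1, 167.0]
ee_rot: [-180.0, -0.0, 111.1]
force: [0.5, 0.2, 0.6]
gripper_width: 50.0
```

Run:
```python
from h import *
p=save('wrist','w6')
s=env.state();print(s['ee_pos'],s['ee_rot'],s['time_s'],s['force'],s['gripper_width'])
```

```text
[ 469.15521429 -218.22450749  166.98210734] [-1.79997087e+02 -6.61102533e-03  1.11141025e+02] 10.6167 [-0.11083313  0.38984205  0.29889498] 50.08008067318244
```

View pics/w6.png

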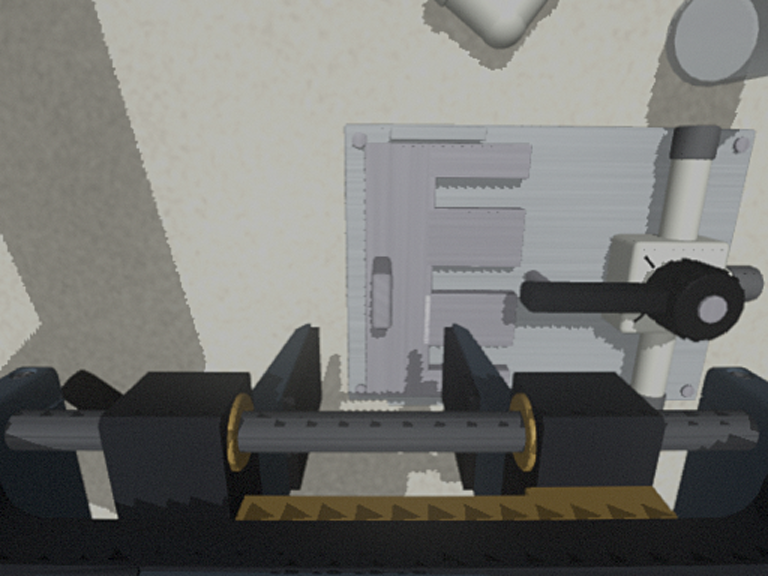

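The lever points along the valve's -x, so it is in the middle position. I'll lower and grip the tab.

Emit:
jog_arm --deltas '[[[0, 0, 0.03, 0, 0.05], [0, 0, 0.06, 0, 0.05], [0, 0, 0.085, 0, 0.05], [0, 0, 0.105, 0, 0.05], [0, 0, 0.112, 0, 0.05], [0, 0, 0.112, 0, 0.04], [0, 0, 0.112, 0, 0.02], [0, 0, 0.112, 0, 0], [0, 0, 0.112, 0, 0], [0, 0, 0.112, 0, 0], [0, 0, 0.112, 0, 0], [0, 0, 0.112, 0, 0]]]' --grip_force 25

```text
time_s: 11.62
ee_pos: [469.7, -218.9, 55.8]
ee_rot: [179.9, 0.1, 111.0]
force: [-1.0, -0.1, 3.3]
gripper_width: 11.5
```

Emit:
jog_arm --deltas '[[[0, 0.004, 0, 0, 0.0], [0, 0.008, 0, 0, 0.0], [0, 0.012, 0, 0, 0.0], [0, 0.016, 0, 0, 0.0], [0, 0.02, 0, 0, 0.0], [0, 0.024, 0, 0, 0.0], [0, 0.028, 0, 0, 0.0], [0, 0.032, 0, 0, 0.0], [0, 0.036, 0, 0, 0.0], [0, 0.04, 0, 0, 0.0], [0, 0.044, 0, 0, 0.0], [0, 0.047, 0, 0, 0.0], [0, 0.049, 0, 0, 0.0], [0, 0.05, 0, 0, 0.0], [0, 0.051, 0, 0, 0.0], [0, 0.051, 0, 0, 0.0], [0, 0.051, 0, 0, 0.0]]]'

```text
time_s: 13.03
ee_pos: [516.3, -201.1, 55.7]
ee_rot: [-179.9, 0.1, 111.0]
force: [-4.7, -4.0, 6.3]
gripper_width: 12.1
```

Emit:
jog_arm --deltas '[[[0, 0.001, 0, 0, 0.0], [0, 0.002, 0, 0, 0.0], [0, 0.002, 0, 0, 0.0], [0, 0.002, 0, 0, 0.0]]]'

```text
time_s: 13.37
ee_pos: [516.3, -201.1, 55.7]
ee_rot: [-179.7, 0.0, 111.1]
force: [-11.6, -7.0, 10.4]
gripper_width: 12.3
```

The plate is home on its stop. I'll release and lift clear.

Emit:
jog_arm --deltas '[[[0, 0, 0, 0, 0.016], [0, 0, 0, 0, 0.02], [0, -0.001, 0, 0, 0.026], [0, -0.002, 0, 0, 0.026], [0, -0.002, 0, 0, 0.026], [0, -0.002, -0.02, 0, 0.026], [0, -0.002, -0.05, 0, 0.026], [0, -0.002, -0.08, 0, 0.026], [0, -0.002, -0.11, 0, 0.03], [0, -0.002, -0.14, 0, 0.04], [0, -0.002, -0.17, 0, 0.05], [-0.03, -0.002, -0.2, 0, 0.06], [-0.06, -0.002, -0.2, 0, 0.06], [-0.06, -0.002, -0.2, 0, 0.06], [-0.06, -0.002, -0.2, 0, 0.06]]]'

```text
time_s: 14.62
ee_pos: [538.6, -256.9, 254.5]
ee_rot: [-180.0, -0.0, 111.0]
force: [0.2, 0.5, -0.6]
gripper_width: 59.7
```

Run:
```python
from h import *
p=save('wrist','w7'); save('scene','s7')
s=env.state();print(s['ee_pos'],s['time_s'],s['force'],s['gripper_width'])
```

```text
[ 537.7936676  -255.45467703  253.84072999] 14.7167 [-0.85350821  0.23562768 -0.20979451] 59.66726482639165
```

View pics/w7.png

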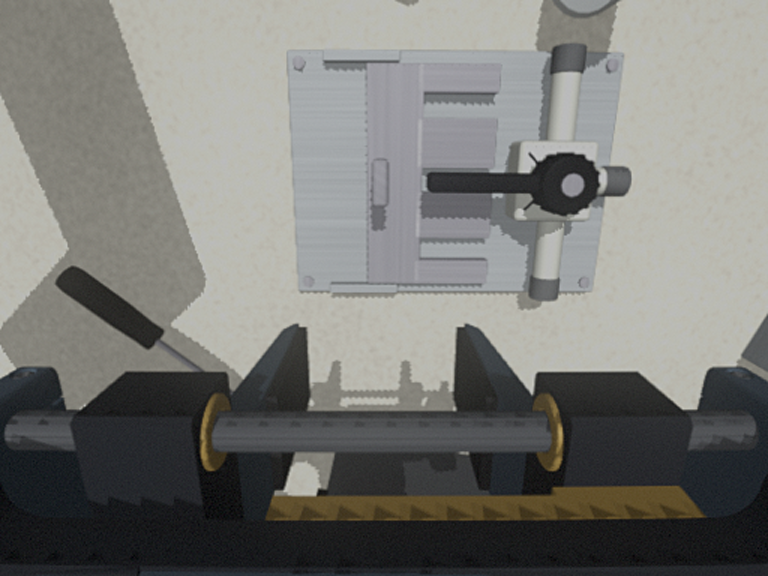

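View pics/s7.png

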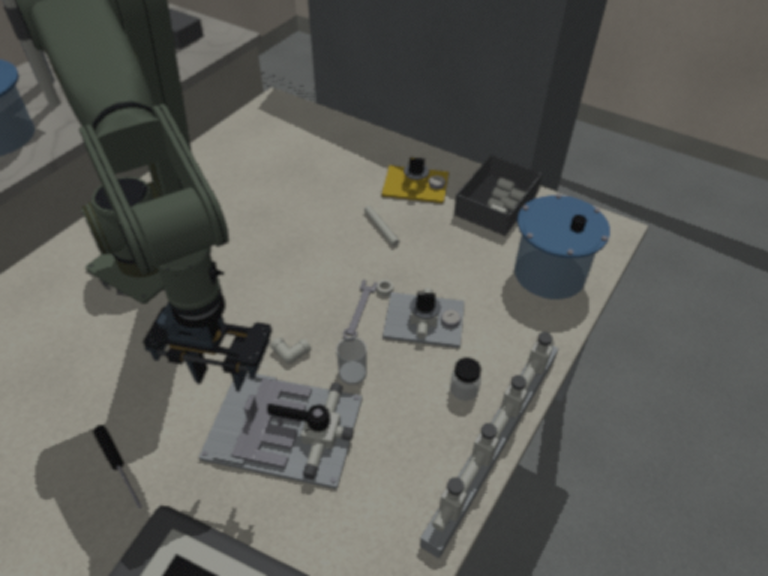

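Run:
```python
from h import *
C=np.float32([[-210,100],[60,100],[60,-100],[-210,-100]])
for n,c,pts in(('w1',[[298,127],[616,125],[590,346],[309,347]],0),('w7',[[288,51],[622,52],[592,291],[300,292]],0)):
    H=cv2.getPerspectiveTransform(np.float32(c),C)
    im=np.load(f'pics/{n}.npz')['im'][:,:,::-1]
    H=H@np.diag([1.5,1.5,1]); S=np.array([[3,0,640],[0,-3,300],[0,0,1.]])
    o=cv2.warpPerspective(im,S@H,(800,600)); cv2.imwrite(f'pics/{n}r.png',o)
a,b=[cv2.imread(f'pics/{n}r.png') for n in('w1','w7')]
cv2.imwrite('pics/cmp.png',np.vstack([a[20:310],b[20:310]]))
```

```text
(no output)
```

View pics/cmp.png

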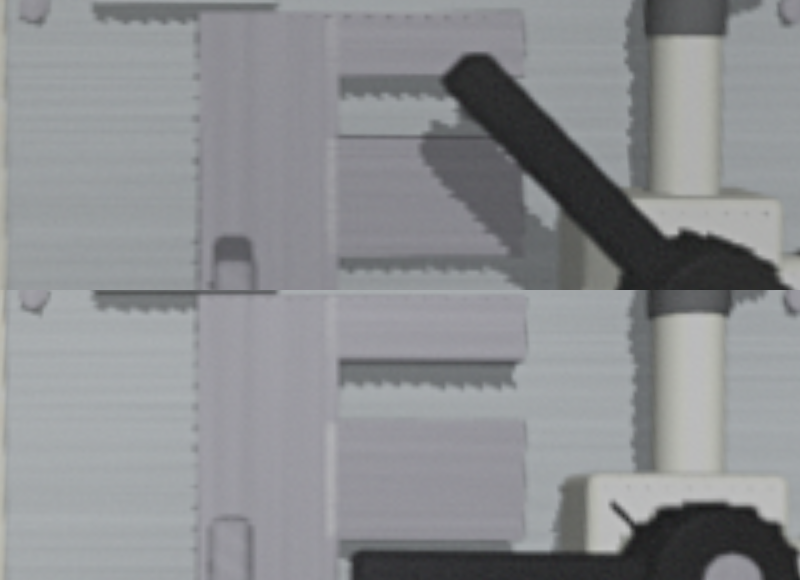

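The comb's left edge (x≈199) and its slot ends are at the same place in the rectified views before and after. The plate is therefore fully home, with the lever in the middle. Handing in.

```bash
python3 -c "
from workcell import env
print(env.job_done(), env.state()['time_s'])"
```

```text
the job is handed in; nothing more can be done
the job is handed in; nothing more can be done
```

The diverter valve is in its middle position with the lock plate fully home, and I handed the job in at about 15 s.

- **Lock plate back:** I gripped the tab and drew it about 50 mm to its stop, where the force rose to 10 N with no further motion.
- **Lever:** I moved it with the open jaws on either side, so it could not run on to the third position. It settled in the middle, and the wrist picture showed it free between the jaws and in line with the middle slot.
- **Lock plate home:** I pushed it about 50 mm until it met its stop at about 14 N with no motion. Rectified pictures from before and after show its edge and slot ends in the same place as at the start, to about 1 mm.
- **Let go:** The gripper is open and lifted clear, and the wrist force reads under 1 N.
- **Bystanders:** The last scene picture shows the beaker and the regulator where they were. I judged that by eye and did not measure it.

The scene and top cameras disagreed by about 10 mm on the valve's x position, so I used the wrist camera's fit. Contact with the tab agreed with that fit to about 2 mm.

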